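Bed the touchstone on the hidden bearer of a coin cabinet

TASK

The touchstone must stand firm for rubbing coins on, but the thin panel in the middle of the cabinet's top gives, except over one bearer hidden beneath it that runs front to back. With the empty gripper's fingertips press lightly along the panel until you feel where it turns stiff and so where the bearer lies; then set the touchstone down gently on the panel, its middle over the bearer and its length along it, clear of the panel's frame, lean on it with about 10 N to prove that it neither sinks nor tips, and leave it standing there. Never press on the panel or the stone with more than 25 N, and leave the other things on the cabinet where they are.

Things in the scene. Friction and masses are not known exactly. Their poses are not given: they have to be found in the camera images.
- cabinet: low teak coin cabinet on the desk, 300 mm deep (x), 499 mm wide (y), 110 mm high; origin at the centre of its underside, x from its front (robot side) to its back, y to its left, top face at z = 110 mm: a thin panel in a solid frame, 50 mm wide at front and back, with a 112 mm wide ledge at each side. A half-open drawer of coin slots stands out in front, below 65 mm
- panel_center (a point): middle of the thin panel, on its face, flush with the frame; axes as the cabinet's. Panel of 24 thin springy strips along x, 200 mm (x) by 276 mm (y). Hidden under it: a straight bearer along x, 22 mm wide, its centre line anywhere from y = -85 to 85 mm. Under closed fingertips the free panel sinks about 1 mm per N (down to 14 mm); over the bearer it is some ten times stiffer
- touchstone_center (a point): centre of the touchstone, a loose dark grey stone block 110 mm long (its x), 48 mm wide (its y), 42 mm high, about 0.55 kg, lying flat on one side ledge of the cabinet's top (left or right), roughly along the cabinet's x; the point is half-way up, 21 mm over its underside
- pad_case: black stamp pad case, a flat box 106 by 70 by 22 mm on the other side ledge; origin at the centre of its underside; to be left alone
- loupe: brass folding loupe, a 38 mm disc 12 mm thick with a leaf handle to its x, 77 mm long in all, towards the back of a ledge; origin under the disc's centre; to be left alone
- halfpenny: copper coin, 28 mm across, 3 mm thick, towards the back of the other ledge; origin under its centre; to be left alone

How it is judged:
By the outcome, as a careful person would: the job done as asked, in the order asked, and still so for the second after the job is handed in, with the robot touching nothing.
It also fails if it takes over 72 s, if anything falls off the work surface, if the arm or the gripper's body presses on something with over 40 N, if the wrist force passes 120 N, or if a joint passes its speed limit or range.

ROBOT

A 6-joint arm with a two-finger parallel gripper is mounted at the origin on the work surface. World frame = base frame: x ahead of the robot, y to its left, z up, the work surface at z = 0. Lengths are in m, angles in rad, forces in N, time in s.
With the tool pointing down it reaches from about 0.35 to 0.925 m from the base axis. Payload 6.4 kg.
Tool frame: the origin (TCP) lies on the centre line of the jaws, within the pads' length; the fingertips stand 8 mm ahead of it and the grasp point (between the pads) lies 11 mm behind it; z points along the fingers, y is the direction in which the jaws open and shut (so a half turn about z gives the same grasp; the last joint's range is limited). The gripper opens to 94 mm and grips with 3 to 60 N. Pads are 16 mm wide; open, the fingers measure 119 mm over their backs; the gripper's body (75 mm by 177 mm) begins 78 mm behind the grasp point.
Start: joints at [-0.174, 0.245, 1.558, -0, 1.339, -0.174], TCP at [0.65, 0, 0.213] pointing down, gripper open.
Joint ranges: [-3.13, 3.13], [-1.02, 2.26], [0.13, 2.54], [-0.95, 4.09], [0.21, 2.88], [-2.74, 2.74]. Speed limits (rad/s): [2.57, 2.57, 3.14, 3.14, 3.14, 3.14].

INTERFACE

Orientations are given as a 3x3 rotation matrix whose columns are the frame's x, y, z axes.
In Python, from bench import monitor, optics, finish_job gives the robot as it stands.
- The arm moves only by the tool play_rows, never from a script. Its argument "targets" is a list that holds one entry, the list of rows, each a list of 4 numbers: the shift along the tool's x, y, z in m, then the turn about the tool's z in rad. A call has exactly 5 rows; each row shifts and turns the pose as measured when the row begins, along the tool's axes as they then stand; what a row does not reach is not made up. A row lasts 1/10 s, in which the tool goes at most 50 mm and 8.59 degrees, less where a joint would pass 70% of its speed; a pose out of reach is approached as far as the arm can. A call with a gripper value outside its range is refused whole. "gripper" is the closure in counts, from 0 (fully open) to 255 (shut), set as the call begins (left out, the last holds). The fingers move at their own pace and stop on an object; "newtons" is the grip in N (left out, the last holds). Time passes only in rows, so rows that do not move let the fingers close, or fill a call up. It gives the time, the measured TCP pose, the force and the opening at its end, in the units of the state.
- monitor.sense(): the state, without advancing time (a new reading comes with each control period).
- optics.camera(name): name is "scene" or "side" or "wrist"; returns the picture (420x560x3 uint8, red, green, blue); there is no depth.
- optics.camera_params(name): a dict with "fx", "fy", "cx", "cy" (pixels), "R" (3x3) and "t" (3): a world point X has camera coordinates R X + t; the wrist camera has in their place "mount" (4x4, takes a point from camera to tool coordinates, whose origin is the TCP and whose axes are the flange's). Camera axes: x right, y down, z forward; pixel columns grow to the right and rows downward; lengths in m; the calibration is good to about 2 mm. A picture is of the moment at which its call begins: read the wrist's pose just before it. camera_params takes no time and is no camera call.
- finish_job(): hands the job in, once; it reports no verdict.
The state is a dict: "time_s": time; "qpos": joint angles; "qvel": joint speeds; "joint_torque": joint torques, N m; "position": TCP position; "tcp_rot": TCP orientation; "wrist_force": force on the tool from outside, world axes, zero at the start; "moment": the same for the moment, N m; "gripper_width": finger opening in m.
Only numpy, scipy, OpenCV 4.12 (cv2) and the standard library are available. Lean on these libraries where they do the work, as an engineer would, in place of code of your own. Each camera call takes 0.05 s, during which the arm holds its last target.

## Working session

There is one attempt and no reset: what is moved stays moved. The work goes in short steps, Python scripts to look and compute and a tool call to move; the robot and the scene stay as the last step left them, time stands still between calls to the robot, and variables do not carry over. Pictures are saved under pics/ and viewed, and the job is handed in when it is done.

Besides the shell and the picture viewer there is one more tool, called after ">>>" as name(argument=value, ...), one argument or row to a line, values as JSON. play_rows: Moves the arm, as the interface text tells. Its arguments: {"type":"object","properties":{"targets":{"type":"array","items":{"type":"array","items":{"type":"array","items":{"type":"number"}}}},"gripper":{"type":"number"},"newtons":{"type":"number"}},"required":["targets"]}

```bash
mkdir -p pics; ls; python3 - <<'E'
from bench import monitor, optics
import cv2,numpy as np
s=monitor.sense()
print({k:np.round(v,4).tolist() for k,v in s.items()})
for n in ["scene","side","wrist"]:
    im=optics.camera(n); cv2.imwrite(f"pics/{n}0.png",im[:,:,::-1])
    p=optics.camera_params(n); print(n,{k:np.round(v,4).tolist() for k,v in p.items()})
E
```

```text
pics
{'time_s': 0.0, 'qpos': [-0.1741, 0.2458, 1.559, 0.0, 1.3387, -0.1741], 'qvel': [0.0001, -0.0007, -0.0009, 0.0003, -0.0008, -0.0005], 'joint_torque': [0.0008, -41.5839, -31.4599, 0.0685, 0.0334, -0.0001], 'position': [0.6494, 0.0001, 0.2124], 'tcp_rot': [[0.0, 1.0, -0.0018], [1.0, -0.0, 0.0003], [0.0003, -0.0018, -1.0]], 'wrist_force': [0.764, -0.3786, -0.131], 'moment': [-0.03, -0.009, -0.0417], 'gripper_width': 0.0939}
scene {'fx': 520.0065, 'fy': 520.0065, 'cx': 279.6842, 'cy': 209.2285, 'R': [[0.416, 0.9093, 0.0062], [0.7869, -0.3566, -0.5036], [-0.4557, 0.2144, -0.8639]], 't': [-0.2898, -0.4126, 1.3171]}
side {'fx': 415.3425, 'fy': 415.3425, 'cx': 278.1646, 'cy': 215.5194, 'R': [[0.9998, 0.018, 0.0118], [0.0209, -0.6774, -0.7354], [-0.0053, 0.7354, -0.6776]], 't': [-0.5883, 0.0905, 0.7536]}
wrist {'fx': 365.5215, 'fy': 365.5215, 'cx': 283.1958, 'cy': 209.3695, 'mount': [[-0.0001, -0.9729, -0.2312, 0.0666], [1.0, -0.0004, 0.0012, -0.0002], [-0.0012, -0.2312, 0.9729, -0.1722], [0.0, 0.0, 0.0, 1.0]]}
```

View pics/scene0.png

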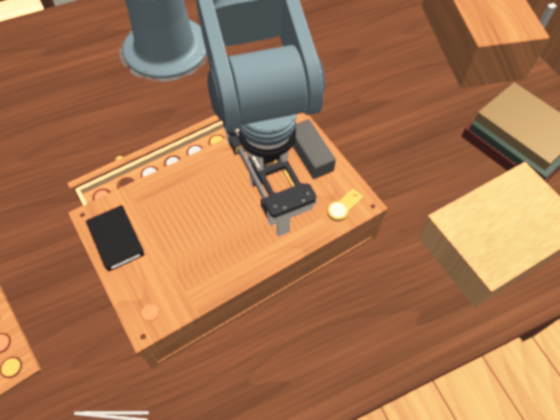

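View pics/side0.png

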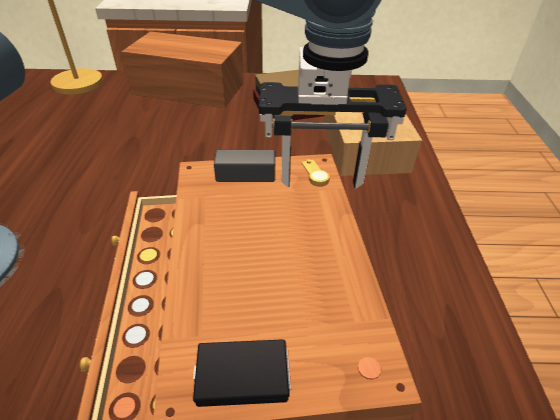

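View pics/wrist0.png

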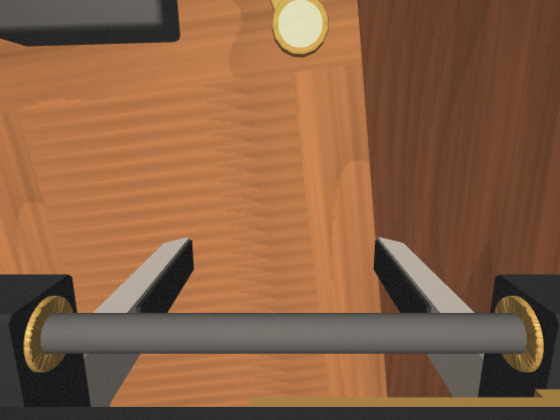

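```bash
cat > h.py <<'E'
import numpy as np,cv2
from bench import monitor, optics
def ray(n,uv,z,st=None):
    p=optics.camera_params(n); d=np.array([(uv[0]-p["cx"])/p["fx"],(uv[1]-p["cy"])/p["fy"],1.0])
    if n=="wrist":
        M=np.array(p["mount"]); R=np.array(st["tcp_rot"]); o=R@M[:3,3]+st["position"]; w=R@M[:3,:3]@d
    else:
        R=np.array(p["R"]); o=-R.T@np.array(p["t"]); w=R.T@d
    return o+w*(z-o[2])/w[2]
E
python3 - <<'E'
import cv2
a=cv2.imread("pics/scene0.png")[110:370,55:405]; cv2.imwrite("pics/sc_z.png",cv2.resize(a,None,fx=2.2,fy=2.2,interpolation=2))
a=cv2.imread("pics/side0.png")[140:420,140:440]; cv2.imwrite("pics/si_z.png",cv2.resize(a,None,fx=2,fy=2,interpolation=2))
a=cv2.imread("pics/side0.png")[140:210,170:350]; cv2.imwrite("pics/si_z2.png",cv2.resize(a,None,fx=4,fy=4,interpolation=2))
E
```

```text
(no output)
```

View pics/sc_z.png

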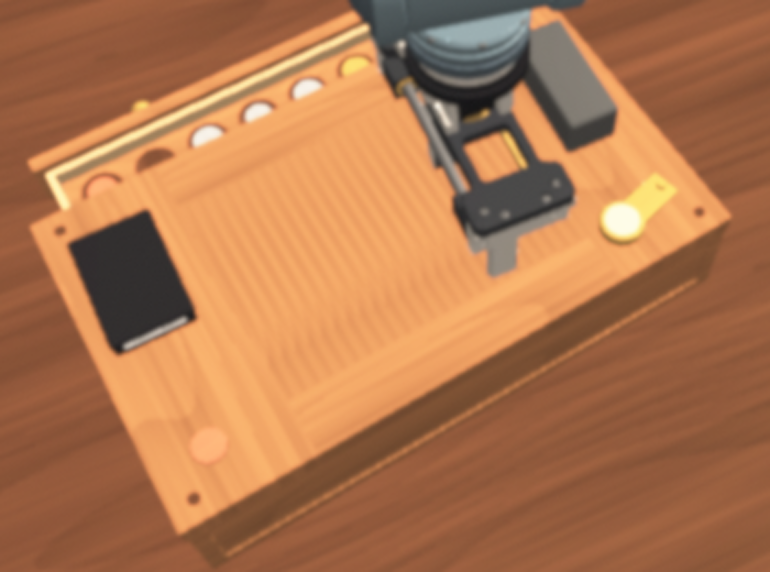

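View pics/si_z.png

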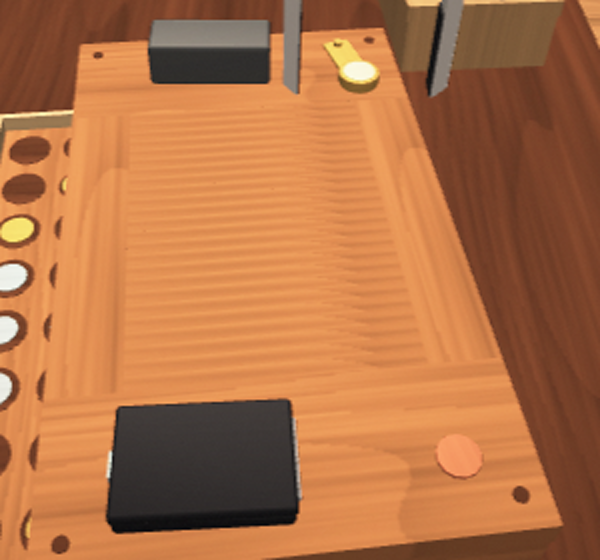

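View pics/si_z2.png

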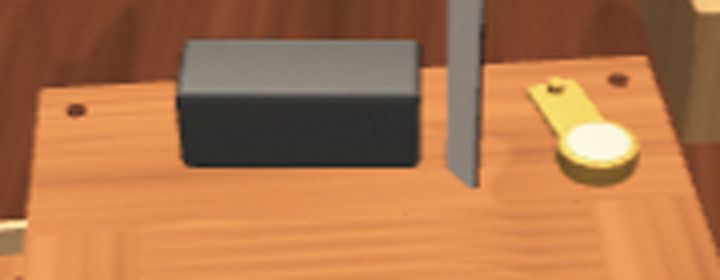

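```bash
python3 - <<'E'
from h import *
f=lambda u,v:(u/2.2+55,v/2.2+110)
g=lambda u,v:(u/4+170,v/4+140)
k=lambda u,v:(u/2+140,v/2+140)
S=lambda n,uv,z:print(n,np.round(ray(n,uv,z),4))
for q in [(32,226),(183,533),(730,217),(60,230),(194,499),(699,212)]: S("scene",f(*q),.11)
print()
for q in [(40,90),(648,57),(76,110),(618,80)]: S("side",g(*q),.11)
for q in [(562,526),(61,545),(521,494)]: S("side",k(*q),.11)
print("panel")
for q in [(128,112),(357,104),(425,363),(120,393)]:S("side",k(*q),.11)
for q in [(178,205),(290,405)]:S("scene",f(*q),.11)
print("stone")
for q in [(187,40),(419,40),(419,95),(178,97)]: S("side",g(*q),.152)
for q in [(184,165),(417,166)]: S("side",g(*q),.11)
for q in [(560,22),(615,108),(573,125)]: S("scene",f(*q),.152)
for q in [(575,148),(614,130)]: S("scene",f(*q),.11)
print("loupe")
S("scene",f(622,218),.122);S("scene",f(662,178),.115); S("side",g(598,143),.122)
E
```

```text
scene [ 0.461  -0.3128  0.11  ]
scene [ 0.757  -0.2733  0.11  ]
scene [0.6918 0.2175 0.11  ]
scene [ 0.4743 -0.2928  0.11  ]
scene [ 0.7365 -0.2588  0.11  ]
scene [0.6769 0.1963 0.11  ]

side [0.3928 0.1786 0.11  ]
side [0.6915 0.2174 0.11  ]
side [0.4131 0.1629 0.11  ]
side [0.6751 0.1968 0.11  ]
side [ 0.7543 -0.2768  0.11  ]
side [ 0.473  -0.2937  0.11  ]
side [ 0.7347 -0.2588  0.11  ]
panel
side [0.4545 0.0792 0.11  ]
side [0.6579 0.0969 0.11  ]
side [ 0.6886 -0.1715  0.11  ]
side [ 0.4909 -0.1988  0.11  ]
scene [ 0.4911 -0.1974  0.11  ]
scene [ 0.697  -0.1713  0.11  ]
stone
side [0.4703 0.1617 0.152 ]
side [0.5773 0.1655 0.152 ]
side [0.5784 0.1221 0.152 ]
side [0.472  0.1169 0.152 ]
side [0.4702 0.122  0.11  ]
side [0.5777 0.1248 0.11  ]
scene [0.4766 0.163  0.152 ]
scene [0.5786 0.164  0.152 ]
scene [0.5796 0.1243 0.152 ]
scene [0.5768 0.1307 0.11  ]
scene [0.574  0.1701 0.11  ]
loupe
scene [0.6612 0.1306 0.122 ]
scene [0.6372 0.1822 0.115 ]
side [0.6606 0.1293 0.122 ]
```

>>> play_rows(
  targets=[
    [[0, 0, 0, -0.13], [0.015, -0.027, 0, 0], [0.016, -0.027, 0, 0], [0.016, -0.026, 0, 0], [0, 0, 0, 0]],
  ],
  gripper=255,
  newtons=20,
)

```text
time_s: 0.65
position: [0.5601, 0.0367, 0.2095]
tcp_rot: [[-0.134, 0.991, -0.006], [0.991, 0.134, 0.001], [0.002, -0.006, -1.0]]
wrist_force: [0.6, 0.3, -0.5]
gripper_width: 0.0574
```

```bash
cat >> h.py <<'E'
C=np.array([.575,-.048]);Y=.130
ex=np.array([np.cos(Y),np.sin(Y)]);ey=np.array([-np.sin(Y),np.cos(Y)])
def cab(p): d=np.array(p[:2])-C; return np.array([d@ex,d@ey])
def st():
    s=monitor.sense(); R=np.array(s["tcp_rot"])
    print("t",round(s["time_s"],2),"cab",np.round(cab(s["position"])*1e3,2),"z",np.round(s["position"][2]*1e3,2),"F",np.round(s["wrist_force"],2),"M",np.round(s["moment"],3),"yaw_xaxis",round(np.arctan2(R[1,0],R[0,0]),4),"tilt",np.round(R[:2,2],4),"w",round(s["gripper_width"],4),"pos",np.round(s["position"],4))
    return s
E
python3 - <<'E'
from h import *
st();s=monitor.sense();im=optics.camera("wrist");cv2.imwrite("pics/wrist1.png",im[:,:,::-1])
E
```

```text
t 0.65 cab [-3.79 85.9 ] z 209.48 F [ 0.55  0.28 -0.53] M [ 0.014  0.    -0.02 ] yaw_xaxis 1.7053 tilt [-0.0065  0.001 ] w 0.0574 pos [0.5601 0.0367 0.2095]
```

View pics/wrist1.png

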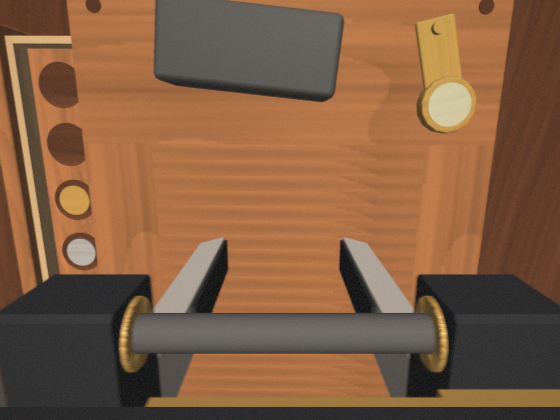

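```bash
python3 - <<'E'
from h import *
s=monitor.sense()
for q,z in [((155,76),.152),((331,96),.152),((343,14),.152),((158,-1),.152),((486,6),.11),((94,5),.11),((447,104),.122)]:
    p=ray("wrist",q,z,s);print(q,np.round(p,4),np.round(cab(p)*1e3,1))
E
python3 - <<'E'
import cv2
a=cv2.imread("pics/wrist1.png")[0:120,130:370]; cv2.imwrite("pics/w1z.png",cv2.resize(a,None,fx=3,fy=3,interpolation=2))
E
```

```text
(155, 76) [0.4731 0.1186 0.152 ] [-79.5 178.4]
(331, 96) [0.5789 0.1213 0.152 ] [ 25.8 167.3]
(343, 14) [0.5784 0.1667 0.152 ] [ 31.2 212.4]
(158, -1) [0.4726 0.1604 0.152 ] [-74.5 219.9]
(486, 6) [0.6777 0.1961 0.11  ] [133.5 228.7]
(94, 5) [0.4151 0.1617 0.11  ] [-131.4  228.6]
(447, 104) [0.6616 0.1292 0.122 ] [108.9 164.5]
```

View pics/w1z.png

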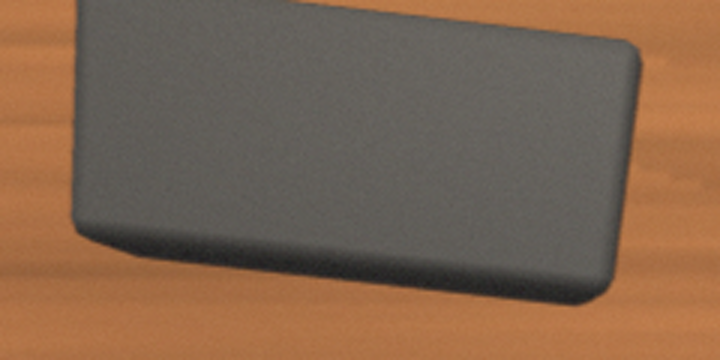

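>>> play_rows(
  targets=[
    [[0, 0, 0.015, 0], [0, 0.004, 0.015, 0], [0, 0, 0.015, 0], [0, 0, 0.015, 0], [0, 0, 0.015, 0]],
  ],
)

```text
time_s: 1.2
position: [0.5701, 0.0344, 0.1295]
tcp_rot: [[-0.131, 0.991, -0.001], [0.991, 0.131, -0.0], [-0.0, -0.001, -1.0]]
wrist_force: [-0.1, -0.1, 0.6]
gripper_width: 0.0131
```

```bash
python3 -c "
from h import *
st()"
```

```text
t 1.2 cab [ 5.81 82.35] z 129.48 F [-0.11 -0.11  0.62] M [-0.005 -0.007 -0.02 ] yaw_xaxis 1.7025 tilt [-0.0014 -0.0002] w 0.0131 pos [0.5701 0.0344 0.1295]
```

>>> play_rows(
  targets=[
    [[0, -0.006, 0, 0], [0, 0, 0, 0], [0, 0, 0.004, 0], [0, 0, 0.003, 0], [0, 0, 0, 0]],
  ],
)

```text
time_s: 1.7
position: [0.5635, 0.0327, 0.1181]
tcp_rot: [[-0.13, 0.992, -0.008], [0.992, 0.13, 0.001], [0.002, -0.007, -1.0]]
wrist_force: [-0.7, -0.7, 1.0]
gripper_width: 0.0007
```

```bash
python3 -c "
from h import *
st()"
```

```text
t 1.7 cab [-0.9  81.48] z 118.09 F [-0.73 -0.74  0.99] M [-0.037  0.066 -0.002] yaw_xaxis 1.7009 tilt [-0.0076  0.0007] w 0.0007 pos [0.5635 0.0327 0.1181]
```

>>> play_rows(
  targets=[
    [[0, 0, 0.001, 0], [0, 0, 0.001, 0], [0, 0, 0, 0], [0, 0, 0, 0], [0, 0, 0, 0]],
  ],
)

```text
time_s: 2.2
position: [0.5646, 0.0326, 0.1181]
tcp_rot: [[-0.13, 0.991, -0.005], [0.991, 0.13, -0.0], [0.001, -0.005, -1.0]]
wrist_force: [-0.4, 1.0, 0.1]
gripper_width: 0.0006
```

```bash
python3 -c "
from h import *
st()"
```

```text
t 2.2 cab [ 0.14 81.3 ] z 118.15 F [-0.39  0.96  0.15] M [-0.02   0.066  0.024] yaw_xaxis 1.7013 tilt [-0.0047 -0.    ] w 0.0006 pos [0.5646 0.0326 0.1181]
```

>>> play_rows(
  targets=[
    [[0, 0, 0.002, 0], [0, 0, 0.002, 0], [0, 0, 0.001, 0], [0, 0, 0.001, 0], [0, 0, 0.001, 0]],
  ],
)

```text
time_s: 2.7
position: [0.5648, 0.0326, 0.1175]
tcp_rot: [[-0.131, 0.991, -0.007], [0.991, 0.131, -0.001], [0.0, -0.007, -1.0]]
wrist_force: [-3.6, -0.5, 6.9]
gripper_width: 0.0002
```

```bash
python3 -c "
from h import *
st()"
```

```text
t 2.7 cab [ 0.38 81.23] z 117.5 F [-3.62 -0.55  6.93] M [-0.021  0.727  0.005] yaw_xaxis 1.702 tilt [-0.0073 -0.0008] w 0.0002 pos [0.5648 0.0326 0.1175]
```

>>> play_rows(
  targets=[
    [[0, 0, -0.006, 0], [-0.025, 0, -0.002, 0], [0, 0, 0.003, 0], [0, 0, 0.003, 0], [0, 0, 0.002, 0]],
  ],
)

```text
time_s: 3.2
position: [0.5687, 0.0082, 0.1177]
tcp_rot: [[-0.131, 0.991, -0.005], [0.991, 0.131, -0.0], [0.0, -0.005, -1.0]]
wrist_force: [-0.3, -1.1, 5.1]
gripper_width: 0.0001
```

```bash
python3 -c "
from h import *
st()"
```

```text
t 3.2 cab [ 1.07 56.5 ] z 117.69 F [-0.25 -1.12  5.09] M [-0.287 -0.044  0.004] yaw_xaxis 1.7025 tilt [-0.005  -0.0005] w 0.0001 pos [0.5687 0.0082 0.1177]
```

>>> play_rows(
  targets=[
    [[0, 0, 0.001, 0], [0, 0, 0.001, 0], [0, 0, 0.001, 0], [0, 0, 0.001, 0], [0, 0, 0.001, 0]],
  ],
)

```text
time_s: 3.7
position: [0.5689, 0.0082, 0.1175]
tcp_rot: [[-0.136, 0.991, -0.007], [0.991, 0.136, -0.006], [-0.005, -0.008, -1.0]]
wrist_force: [-3.9, -1.6, 8.2]
gripper_width: 0.0005
```

```bash
python3 -c "
from h import *
st()"
```

```text
t 3.7 cab [ 1.23 56.56] z 117.55 F [-3.92 -1.63  8.24] M [-0.367  0.699 -0.   ] yaw_xaxis 1.707 tilt [-0.0072 -0.0063] w 0.0005 pos [0.5689 0.0082 0.1175]
```

>>> play_rows(
  targets=[
    [[0, 0, -0.006, 0], [-0.025, 0, -0.002, 0], [0, 0, 0.003, 0], [0, 0, 0.003, 0], [0, 0, 0.002, 0]],
  ],
)

```text
time_s: 4.2
position: [0.5719, -0.0138, 0.1174]
tcp_rot: [[-0.138, 0.99, -0.007], [0.99, 0.138, -0.005], [-0.004, -0.008, -1.0]]
wrist_force: [0.2, -1.0, 0.6]
gripper_width: 0.0006
```

```bash
python3 -c "
from h import *
st()"
```

```text
t 4.2 cab [ 1.42 34.36] z 117.39 F [ 0.2  -1.04  0.62] M [-0.174 -0.035  0.04 ] yaw_xaxis 1.7097 tilt [-0.0074 -0.0047] w 0.0006 pos [ 0.5719 -0.0138  0.1174]
```

>>> play_rows(
  targets=[
    [[0, 0, 0.001, 0], [0, 0, 0.001, 0], [0, 0, 0.001, 0], [0, 0, 0.001, 0], [0, 0, 0.001, 0]],
  ],
)

```text
time_s: 4.7
position: [0.572, -0.0133, 0.1149]
tcp_rot: [[-0.141, 0.99, -0.009], [0.99, 0.141, -0.008], [-0.006, -0.01, -1.0]]
wrist_force: [-3.6, -0.9, 7.1]
gripper_width: 0.0005
```

```bash
python3 -c "
from h import *
st()"
```

```text
t 4.7 cab [ 1.53 34.76] z 114.86 F [-3.6  -0.93  7.1 ] M [-0.237  0.656 -0.009] yaw_xaxis 1.7123 tilt [-0.0086 -0.0075] w 0.0005 pos [ 0.572  -0.0133  0.1149]
```

>>> play_rows(
  targets=[
    [[0, 0, -0.008, 0], [-0.03, 0, -0.002, 0], [0, 0, 0.004, 0.007], [0, 0, 0.003, 0], [0, 0, 0.002, 0]],
  ],
)

```text
time_s: 5.2
position: [0.5764, -0.0411, 0.1166]
tcp_rot: [[-0.135, 0.991, -0.008], [0.991, 0.135, -0.005], [-0.004, -0.008, -1.0]]
wrist_force: [-0.1, -2.0, 2.2]
gripper_width: 0.0004
```

```bash
python3 -c "
from h import *
st()"
```

```text
t 5.2 cab [2.23 6.62] z 116.63 F [-0.08 -2.01  2.25] M [-0.337 -0.109  0.02 ] yaw_xaxis 1.7063 tilt [-0.0077 -0.0051] w 0.0004 pos [ 0.5764 -0.0411  0.1166]
```

>>> play_rows(
  targets=[
    [[0, 0, 0.001, 0], [0, 0, 0.001, 0], [0, 0, 0.001, 0], [0, 0, 0.001, 0], [0, 0, 0.001, 0]],
  ],
)

```text
time_s: 5.7
position: [0.5764, -0.0411, 0.1136]
tcp_rot: [[-0.138, 0.99, -0.008], [0.99, 0.138, -0.008], [-0.007, -0.009, -1.0]]
wrist_force: [-2.6, -1.2, 6.6]
gripper_width: 0.0004
```

```bash
python3 -c "
from h import *
st()"
```

```text
t 5.7 cab [2.33 6.65] z 113.56 F [-2.59 -1.18  6.57] M [-0.363  0.5    0.001] yaw_xaxis 1.7091 tilt [-0.0082 -0.0085] w 0.0004 pos [ 0.5764 -0.0411  0.1136]
```

>>> play_rows(
  targets=[
    [[0, 0, -0.01, 0], [0.042, -0.002, 0, 0], [0, 0, 0.003, 0], [0, 0, 0.002, 0], [0, 0, 0.001, 0]],
  ],
)

```text
time_s: 6.2
position: [0.5684, 0.0033, 0.1178]
tcp_rot: [[-0.137, 0.991, -0.008], [0.991, 0.137, -0.004], [-0.003, -0.009, -1.0]]
wrist_force: [-0.5, 1.3, 1.4]
gripper_width: 0.0006
```

>>> play_rows(
  targets=[
    [[0, 0, 0.001, 0], [0, 0, 0.001, 0], [0, 0, 0.001, 0], [0, 0, 0.001, 0], [0, 0, 0.001, 0]],
  ],
)

```text
time_s: 6.7
position: [0.5685, 0.0032, 0.1174]
tcp_rot: [[-0.133, 0.991, -0.012], [0.991, 0.133, 0.002], [0.004, -0.012, -1.0]]
wrist_force: [-3.0, 2.2, 7.4]
gripper_width: 0.0002
```

```bash
python3 -c "
from h import *
st()"
```

```text
t 6.7 cab [ 0.21 51.56] z 117.38 F [-3.    2.16  7.41] M [0.539 0.699 0.05 ] yaw_xaxis 1.7041 tilt [-0.012   0.0022] w 0.0002 pos [0.5685 0.0032 0.1174]
```

>>> play_rows(
  targets=[
    [[0, 0, -0.01, 0], [0.022, 0, 0, 0], [0, 0, 0.003, 0], [0, 0, 0.002, 0], [0, 0, 0.001, 0]],
  ],
)

```text
time_s: 7.2
position: [0.5671, 0.0221, 0.1232]
tcp_rot: [[-0.129, 0.992, -0.01], [0.992, 0.129, 0.001], [0.002, -0.009, -1.0]]
wrist_force: [0.3, -0.2, 0.7]
gripper_width: 0.0005
```

>>> play_rows(
  targets=[
    [[0, 0, 0.001, 0], [0, 0, 0.001, 0], [0, 0, 0.001, 0], [0, 0, 0.001, 0], [0, 0, 0.001, 0]],
  ],
)

```text
time_s: 7.7
position: [0.5672, 0.0205, 0.1177]
tcp_rot: [[-0.128, 0.992, -0.01], [0.992, 0.128, 0.001], [0.002, -0.01, -1.0]]
wrist_force: [-1.5, 0.2, 6.2]
gripper_width: 0.0004
```

```bash
python3 -c "
from h import *
st()"
```

```text
t 7.7 cab [ 1.11 68.92] z 117.66 F [-1.46  0.23  6.24] M [0.131 0.473 0.028] yaw_xaxis 1.6986 tilt [-0.0105  0.0011] w 0.0004 pos [0.5672 0.0205 0.1177]
```

>>> play_rows(
  targets=[
    [[0, 0, -0.01, 0], [0.022, 0, 0, 0], [0, 0, 0.003, 0], [0, 0, 0.002, 0], [0, 0, 0.001, 0]],
  ],
)

```text
time_s: 8.2
position: [0.5654, 0.0418, 0.124]
tcp_rot: [[-0.127, 0.992, -0.008], [0.992, 0.127, 0.0], [0.001, -0.008, -1.0]]
wrist_force: [0.4, -0.7, -0.6]
gripper_width: 0.0
```

>>> play_rows(
  targets=[
    [[0, 0, 0.001, 0], [0, 0, 0.001, 0], [0, 0, 0.001, 0], [0, 0, 0.001, 0], [0, 0, 0.001, 0]],
  ],
)

```text
time_s: 8.7
position: [0.5655, 0.0404, 0.1184]
tcp_rot: [[-0.126, 0.992, -0.008], [0.992, 0.126, -0.0], [0.001, -0.008, -1.0]]
wrist_force: [0.1, -0.5, -0.1]
gripper_width: 0.0006
```

```bash
python3 -c "
from h import *
st()"
```

```text
t 8.7 cab [ 2.01 88.86] z 118.38 F [ 0.14 -0.47 -0.15] M [ 0.034  0.009 -0.016] yaw_xaxis 1.6969 tilt [-0.0084 -0.0001] w 0.0006 pos [0.5655 0.0404 0.1184]
```

>>> play_rows(
  targets=[
    [[0, 0, 0.001, 0], [0, 0, 0.001, 0], [0, 0, 0.001, 0], [0, 0, 0.001, 0], [0, 0, 0.001, 0]],
  ],
)

```text
time_s: 9.2
position: [0.5658, 0.0403, 0.1161]
tcp_rot: [[-0.126, 0.992, -0.009], [0.992, 0.126, -0.001], [0.001, -0.009, -1.0]]
wrist_force: [-3.3, 0.7, 6.6]
gripper_width: 0.0005
```

```bash
python3 -c "
from h import *
st()"
```

```text
t 9.2 cab [ 2.29 88.76] z 116.06 F [-3.32  0.74  6.58] M [0.019 0.835 0.074] yaw_xaxis 1.6973 tilt [-0.0092 -0.0006] w 0.0005 pos [0.5658 0.0403 0.1161]
```

>>> play_rows(
  targets=[
    [[0, 0, -0.008, 0], [0.011, -0.002, 0, 0], [0, 0, 0.005, 0], [0, 0, 0.001, 0], [0, 0, 0.001, 0]],
  ],
)

```text
time_s: 9.7
position: [0.5624, 0.0523, 0.117]
tcp_rot: [[-0.127, 0.992, -0.008], [0.992, 0.127, -0.001], [0.0, -0.008, -1.0]]
wrist_force: [0.8, 0.4, 1.8]
gripper_width: 0.0005
```

>>> play_rows(
  targets=[
    [[0, 0, 0.001, 0], [0, 0, 0.001, 0], [0, 0, 0.001, 0], [0, 0, 0.001, 0], [0, 0, 0.001, 0]],
  ],
)

```text
time_s: 10.2
position: [0.5625, 0.0522, 0.1134]
tcp_rot: [[-0.127, 0.992, -0.009], [0.992, 0.127, -0.0], [0.001, -0.009, -1.0]]
wrist_force: [-3.1, 1.1, 7.4]
gripper_width: 0.0004
```

```bash
python3 -c "
from h import *
st()"
```

```text
t 10.2 cab [  0.59 100.97] z 113.41 F [-3.08  1.09  7.39] M [ 0.064  0.589 -0.012] yaw_xaxis 1.6977 tilt [-0.0088 -0.0004] w 0.0004 pos [0.5625 0.0522 0.1134]
```

>>> play_rows(
  targets=[
    [[0, 0, -0.009, 0], [-0.009, 0, 0, 0], [0, 0, 0.005, 0], [0, 0, 0.001, 0], [0, 0, 0.001, 0]],
  ],
)

```text
time_s: 10.7
position: [0.5642, 0.0423, 0.1154]
tcp_rot: [[-0.126, 0.992, -0.008], [0.992, 0.126, 0.0], [0.001, -0.007, -1.0]]
wrist_force: [-0.6, 1.0, 5.6]
gripper_width: 0.0003
```

>>> play_rows(
  targets=[
    [[0, 0, 0.001, 0], [0, 0, 0.001, 0], [0, 0, 0.001, 0], [0, 0, 0.001, 0], [0, 0, 0.001, 0]],
  ],
)

```text
time_s: 11.2
position: [0.5642, 0.0423, 0.115]
tcp_rot: [[-0.127, 0.992, -0.01], [0.992, 0.127, -0.001], [0.001, -0.01, -1.0]]
wrist_force: [-3.2, 0.9, 8.1]
gripper_width: 0.0004
```

```bash
python3 -c "
from h import *
st()"
```

```text
t 11.2 cab [ 1.04 90.89] z 114.95 F [-3.15  0.91  8.12] M [0.022 0.673 0.008] yaw_xaxis 1.698 tilt [-0.0104 -0.0008] w 0.0004 pos [0.5642 0.0423 0.115 ]
```

>>> play_rows(
  targets=[
    [[0, 0, -0.009, 0], [-0.009, 0, 0, 0], [0, 0, 0.005, 0], [0, 0, 0.001, 0], [0, 0, 0.001, 0]],
  ],
)

```text
time_s: 11.7
position: [0.5654, 0.0327, 0.1172]
tcp_rot: [[-0.127, 0.992, -0.011], [0.992, 0.127, -0.0], [0.001, -0.011, -1.0]]
wrist_force: [-4.1, 1.6, 11.2]
gripper_width: 0.0008
```

>>> play_rows(
  targets=[
    [[0, 0, 0.001, 0], [0, 0, 0.001, 0], [0, 0, 0.001, 0], [0, 0, 0.001, 0], [0, 0, 0.001, 0]],
  ],
)

```text
time_s: 12.2
position: [0.5654, 0.0327, 0.1174]
tcp_rot: [[-0.127, 0.992, -0.015], [0.992, 0.127, -0.001], [0.001, -0.015, -1.0]]
wrist_force: [-3.0, 0.0, 8.5]
gripper_width: 0.0006
```

```bash
python3 -c "
from h import *
st()"
```

```text
t 12.2 cab [ 0.95 81.3 ] z 117.37 F [-2.97  0.03  8.46] M [ 0.108  0.723 -0.013] yaw_xaxis 1.6984 tilt [-0.0146 -0.0006] w 0.0006 pos [0.5654 0.0327 0.1174]
```

>>> play_rows(
  targets=[
    [[0, 0, -0.008, 0], [-0.038, 0, 0, 0], [0, 0, 0.003, 0], [0, 0, 0.001, 0], [0, 0, 0.001, 0]],
  ],
)

```text
time_s: 12.7
position: [0.5697, -0.0053, 0.1197]
tcp_rot: [[-0.128, 0.992, -0.016], [0.992, 0.128, -0.001], [0.002, -0.016, -1.0]]
wrist_force: [0.5, -0.7, 0.7]
gripper_width: 0.0002
```

>>> play_rows(
  targets=[
    [[0, 0, 0.001, 0], [0, 0, 0.001, 0], [0, 0, 0.001, 0], [0, 0, 0.001, 0], [0, 0, 0.001, 0]],
  ],
)

```text
time_s: 13.2
position: [0.5694, -0.0046, 0.1174]
tcp_rot: [[-0.132, 0.991, -0.018], [0.991, 0.132, -0.004], [-0.001, -0.018, -1.0]]
wrist_force: [-3.4, -0.9, 5.9]
gripper_width: 0.0006
```

```bash
python3 -c "
from h import *
st()"
```

```text
t 13.2 cab [ 0.12 43.75] z 117.37 F [-3.37 -0.94  5.93] M [-0.241  0.671 -0.047] yaw_xaxis 1.7033 tilt [-0.018  -0.0038] w 0.0006 pos [ 0.5694 -0.0046  0.1174]
```

>>> play_rows(
  targets=[
    [[0, 0, -0.007, 0], [-0.005, 0, 0, 0], [0, 0, 0.003, 0], [0, 0, 0.002, 0], [0, 0, 0.001, 0]],
  ],
)

```text
time_s: 13.7
position: [0.57, -0.0089, 0.1182]
tcp_rot: [[-0.133, 0.991, -0.018], [0.991, 0.133, -0.003], [-0.001, -0.018, -1.0]]
wrist_force: [0.3, 0.3, 0.2]
gripper_width: 0.0006
```

```bash
python3 -c "
from h import *
st()"
```

```text
t 13.7 cab [ 0.15 39.39] z 118.16 F [0.3  0.26 0.23] M [ 0.028 -0.027 -0.022] yaw_xaxis 1.7043 tilt [-0.0178 -0.0032] w 0.0006 pos [ 0.57   -0.0089  0.1182]
```

>>> play_rows(
  targets=[
    [[0, 0, 0.001, 0], [0, 0, 0.001, 0], [0, 0, 0.001, 0], [0, 0, 0.001, 0], [0, 0, 0.001, 0]],
  ],
)

```text
time_s: 14.2
position: [0.5703, -0.0089, 0.1167]
tcp_rot: [[-0.134, 0.991, -0.019], [0.991, 0.134, -0.003], [-0.001, -0.02, -1.0]]
wrist_force: [-2.7, 0.9, 6.6]
gripper_width: 0.0007
```

```bash
python3 -c "
from h import *
st()"
```

```text
t 14.2 cab [ 0.39 39.37] z 116.68 F [-2.65  0.92  6.56] M [0.132 0.655 0.003] yaw_xaxis 1.7049 tilt [-0.0195 -0.0033] w 0.0007 pos [ 0.5703 -0.0089  0.1167]
```

>>> play_rows(
  targets=[
    [[0, 0, -0.007, 0], [0.046, 0, 0, 0], [0, 0, 0.003, 0], [0, 0, 0.002, 0], [0, 0, 0.001, 0]],
  ],
)

```text
time_s: 14.7
position: [0.5648, 0.0372, 0.1186]
tcp_rot: [[-0.133, 0.991, -0.018], [0.991, 0.133, -0.003], [-0.001, -0.018, -1.0]]
wrist_force: [-0.5, 0.4, 0.6]
gripper_width: 0.0002
```

>>> play_rows(
  targets=[
    [[0, 0, 0.001, 0], [0, 0, 0.001, 0], [0, 0, 0.001, 0], [0, 0, 0.001, 0], [0, 0, 0.001, 0]],
  ],
)

```text
time_s: 15.2
position: [0.565, 0.0366, 0.1171]
tcp_rot: [[-0.128, 0.992, -0.02], [0.992, 0.128, 0.002], [0.004, -0.02, -1.0]]
wrist_force: [-3.8, 2.4, 7.2]
gripper_width: 0.0004
```

```bash
python3 -c "
from h import *
st()"
```

```text
t 15.2 cab [ 1.08 85.16] z 117.09 F [-3.85  2.43  7.19] M [ 0.491  0.716 -0.039] yaw_xaxis 1.6994 tilt [-0.0203  0.0016] w 0.0004 pos [0.565  0.0366 0.1171]
```

>>> play_rows(
  targets=[
    [[0, 0, -0.03, 0], [0, 0, -0.04, 0], [0.037, -0.009, 0, 0.1], [0.037, -0.009, 0, 0], [0.037, -0.008, 0, 0.1]],
  ],
  gripper=0,
)

```text
time_s: 15.7
position: [0.5357, 0.1418, 0.1909]
tcp_rot: [[0.09, 0.996, -0.019], [0.996, -0.09, 0.001], [-0.001, -0.019, -1.0]]
wrist_force: [0.1, 1.0, -0.5]
gripper_width: 0.0367
```

>>> play_rows(
  targets=[
    [[0, 0, 0, 0.145], [0, 0, 0, 0.145], [0, 0, 0, 0.145], [0, 0, 0, 0.145], [0, 0, 0, 0.145]],
  ],
)

```text
time_s: 16.2
position: [0.5349, 0.1437, 0.1905]
tcp_rot: [[0.744, 0.668, -0.019], [0.668, -0.744, 0.0], [-0.014, -0.013, -1.0]]
wrist_force: [0.5, -0.0, 0.3]
gripper_width: 0.0767
```

>>> play_rows(
  targets=[
    [[0, 0, 0, 0.145], [0, 0, 0, 0.145], [0, 0, 0, 0.145], [0, 0, 0, 0.145], [0, 0, 0, 0.1]],
  ],
)

```text
time_s: 16.7
position: [0.5357, 0.1403, 0.1894]
tcp_rot: [[0.999, 0.025, -0.02], [0.025, -1.0, -0.001], [-0.02, 0.001, -1.0]]
wrist_force: [0.6, -0.3, -0.1]
gripper_width: 0.0939
```

```bash
python3 - <<'E'
from h import *
s=st();im=optics.camera("wrist");cv2.imwrite("pics/wrist2.png",im[:,:,::-1])
R=np.array(s["tcp_rot"]);d=np.array([.5255,.143,.145])-s["position"];print("tool d",np.round(R.T@d,4), np.round(s["qpos"],3))
E
```

```text
t 16.7 cab [-14.58 191.86] z 189.41 F [ 0.58 -0.29 -0.11] M [0.07  0.085 0.025] yaw_xaxis 0.0254 tilt [-0.0199 -0.001 ] w 0.0939 pos [0.5357 0.1403 0.1894]
tool d [-0.0092 -0.0029  0.0446] [ 0.051  0.057  1.814 -0.     1.291  1.597]
```

View pics/wrist2.png

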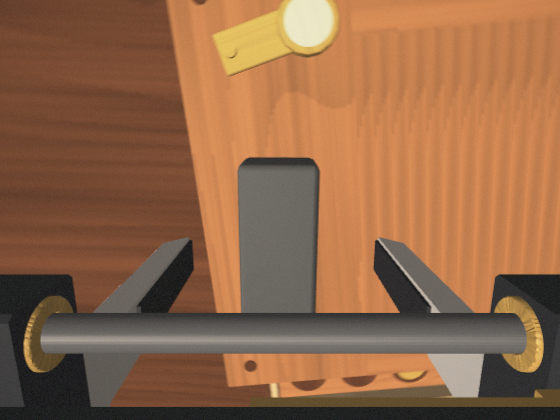

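```bash
python3 - <<'E'
from h import *
s=monitor.sense()
for q,z in [((240,172),.152),((318,172),.152),((241,310),.152),((317,310),.152),((279,166),.152)]:
    p=ray("wrist",q,z,s);print(q,np.round(p,4))
E
```

```text
(240, 172) [0.5735 0.1659 0.152 ]
(318, 172) [0.5745 0.1212 0.152 ]
(241, 310) [0.4855 0.1658 0.152 ]
(317, 310) [0.4866 0.1177 0.152 ]
(279, 166) [0.5774 0.1436 0.152 ]
```

>>> play_rows(
  targets=[
    [[-0.01, -0.003, 0, 0], [0, 0, 0.016, 0], [0, 0, 0.016, 0], [0, 0, 0.016, 0], [0, 0, 0.01, 0]],
  ],
)

```text
time_s: 17.25
position: [0.5237, 0.1422, 0.1316]
tcp_rot: [[0.999, 0.031, -0.016], [0.031, -1.0, -0.001], [-0.016, 0.001, -1.0]]
wrist_force: [0.1, -0.0, 0.4]
gripper_width: 0.0939
```

```bash
python3 -c "
from h import *
st()"
```

```text
t 17.25 cab [-26.26 195.24] z 131.61 F [ 0.09 -0.04  0.42] M [0.044 0.139 0.061] yaw_xaxis 0.0315 tilt [-0.0162 -0.0012] w 0.0939 pos [0.5237 0.1422 0.1316]
```

>>> play_rows(
  targets=[
    [[0, 0, 0, 0], [0, 0, 0, 0], [0, 0, 0.002, 0], [0, 0, 0, 0], [0, 0, 0, 0]],
  ],
)

```text
time_s: 17.75
position: [0.5233, 0.1421, 0.1302]
tcp_rot: [[0.999, 0.034, -0.016], [0.034, -0.999, -0.001], [-0.016, 0.001, -1.0]]
wrist_force: [-0.1, 0.6, -0.8]
gripper_width: 0.0936
```

```bash
python3 -c "
from h import *
st()"
```

```text
t 17.75 cab [-26.62 195.24] z 130.18 F [-0.14  0.56 -0.83] M [0.035 0.093 0.001] yaw_xaxis 0.0339 tilt [-0.0159 -0.0013] w 0.0936 pos [0.5233 0.1421 0.1302]
```

>>> play_rows(
  targets=[
    [[0, 0, 0.005, 0], [0, 0, 0.004, 0], [0, 0, 0, 0], [0, 0, 0, 0], [0, 0, 0, 0]],
  ],
  gripper=255,
  newtons=30,
)

```text
time_s: 18.25
position: [0.5236, 0.1422, 0.1209]
tcp_rot: [[0.999, 0.034, -0.015], [0.034, -0.999, -0.001], [-0.015, 0.001, -1.0]]
wrist_force: [0.6, -1.6, 0.2]
gripper_width: 0.0573
```

>>> play_rows(
  targets=[
    [[0, 0, 0, 0], [0, 0, 0, 0], [0, 0, 0, 0], [0, 0, 0, 0], [0, 0, 0, 0]],
  ],
)

```text
time_s: 18.75
position: [0.5235, 0.1424, 0.1209]
tcp_rot: [[0.999, 0.034, -0.015], [0.034, -0.999, -0.001], [-0.015, 0.0, -1.0]]
wrist_force: [-0.1, 0.6, -0.2]
gripper_width: 0.0477
```

```bash
python3 -c "
from h import *
st()"
```

```text
t 18.75 cab [-26.36 195.5 ] z 120.92 F [-0.12  0.57 -0.16] M [ 0.134  0.07  -0.009] yaw_xaxis 0.0339 tilt [-0.0149 -0.0006] w 0.0477 pos [0.5235 0.1424 0.1209]
```

>>> play_rows(
  targets=[
    [[0, 0, -0.006, 0], [0, 0, -0.01, 0], [0, 0, -0.015, 0], [0, 0, 0, -0.05], [0, 0, 0, -0.046]],
  ],
)

```text
time_s: 19.25
position: [0.5207, 0.142, 0.1511]
tcp_rot: [[0.991, 0.133, -0.023], [0.133, -0.991, -0.002], [-0.023, -0.001, -1.0]]
wrist_force: [0.1, -0.6, -4.9]
gripper_width: 0.0479
```

```bash
python3 - <<'E'
from h import *
s=st()
R=np.array(s["tcp_rot"]);d=np.array([.5667,.0155,.151])-s["position"];print("tool d",np.round(R.T@d,4))
E
```

```text
t 19.25 cab [-29.17 195.42] z 151.09 F [ 0.09 -0.58 -4.88] M [0.044 0.068 0.027] yaw_xaxis 0.1335 tilt [-0.0229 -0.0019] w 0.0479 pos [0.5207 0.142  0.1511]
tool d [ 0.0287  0.1315 -0.0007]
```

>>> play_rows(
  targets=[
    [[0.005, 0.025, 0, 0], [0.006, 0.03, 0, 0], [0.006, 0.03, 0, 0], [0.006, 0.03, 0, 0], [0.005, 0.016, 0, 0]],
  ],
)

```text
time_s: 19.75
position: [0.5652, 0.0142, 0.1509]
tcp_rot: [[0.99, 0.14, -0.026], [0.14, -0.99, -0.002], [-0.026, -0.002, -1.0]]
wrist_force: [-0.1, -0.1, -4.7]
gripper_width: 0.0476
```

>>> play_rows(
  targets=[
    [[0, 0, 0, 0], [0, 0, 0, 0], [0, 0, 0, 0], [0, 0, 0, 0], [0, 0, 0, 0]],
  ],
)

```text
time_s: 20.25
position: [0.5643, 0.0158, 0.1506]
tcp_rot: [[0.99, 0.14, -0.028], [0.14, -0.99, 0.0], [-0.028, -0.004, -1.0]]
wrist_force: [0.5, -0.4, -5.9]
gripper_width: 0.0479
```

```bash
python3 - <<'E'
from h import *
s=st()
R=np.array(s["tcp_rot"]);d=np.array([.5667,.0155,.151])-s["position"];print("tool d",np.round(R.T@d,4))
for n in ["scene","side","wrist"]:
    im=optics.camera(n); cv2.imwrite(f"pics/{n}3.png",im[:,:,::-1])
a=np.vstack([cv2.resize(cv2.imread("pics/side3.png")[130:330,150:430],None,fx=2,fy=2)]);cv2.imwrite("pics/side3z.png",a)
E
```

```text
t 20.25 cab [-2.3  64.66] z 150.55 F [ 0.55 -0.35 -5.88] M [0.014 0.037 0.001] yaw_xaxis 0.1403 tilt [-0.0282  0.0002] w 0.0479 pos [0.5643 0.0158 0.1506]
tool d [ 0.0023  0.0006 -0.0005]
```

View pics/side3z.png

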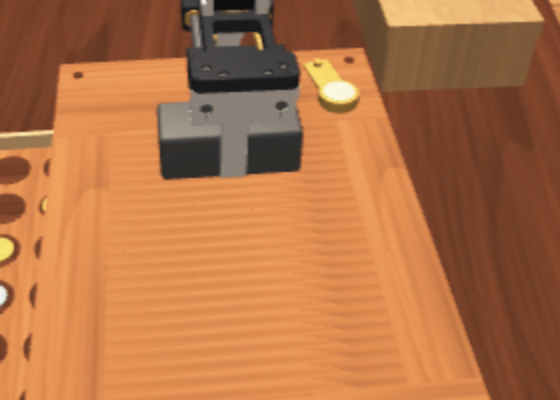

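View pics/wrist3.png

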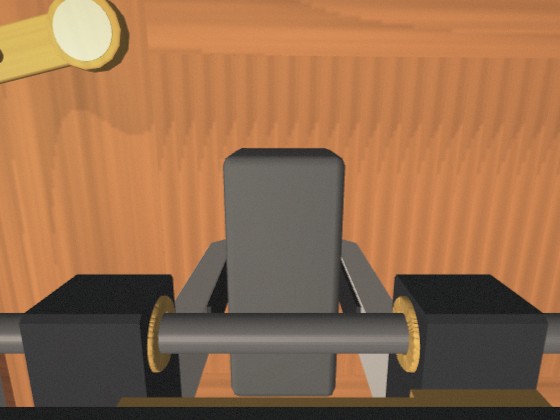

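>>> play_rows(
  targets=[
    [[0.002, 0.001, 0, 0.01], [0, 0, 0.01, 0], [0, 0, 0.008, 0], [0, 0, 0.002, 0], [0, 0, 0, 0]],
  ],
)

```text
time_s: 20.9
position: [0.5658, 0.015, 0.1282]
tcp_rot: [[0.991, 0.129, -0.029], [0.129, -0.992, 0.0], [-0.029, -0.004, -1.0]]
wrist_force: [-0.5, 0.5, -6.5]
gripper_width: 0.048
```

```bash
python3 -c "
from h import *
st()"
```

```text
t 20.9 cab [-0.98 63.65] z 128.16 F [-0.47  0.46 -6.49] M [0.063 0.06  0.045] yaw_xaxis 0.1292 tilt [-0.029   0.0003] w 0.048 pos [0.5658 0.015  0.1282]
```

>>> play_rows(
  targets=[
    [[0, 0, 0.002, 0], [0, 0, 0.002, 0], [0, 0, 0.001, 0], [0, 0, 0.001, 0], [0, 0, 0, 0]],
  ],
)

```text
time_s: 21.4
position: [0.5658, 0.0148, 0.1218]
tcp_rot: [[0.991, 0.129, -0.029], [0.129, -0.992, 0.0], [-0.028, -0.004, -1.0]]
wrist_force: [-0.6, -0.9, -5.5]
gripper_width: 0.0478
```

```bash
python3 -c "
from h import *
st()"
```

```text
t 21.4 cab [-0.99 63.5 ] z 121.81 F [-0.56 -0.87 -5.46] M [ 0.067 -0.007  0.006] yaw_xaxis 0.1291 tilt [-0.0287  0.0002] w 0.0478 pos [0.5658 0.0148 0.1218]
```

>>> play_rows(
  targets=[
    [[0, 0, 0.001, 0], [0, 0, 0.001, 0], [0, 0, 0.001, 0], [0, 0, 0.001, 0], [0, 0, 0.001, 0]],
  ],
)

```text
time_s: 21.9
position: [0.5661, 0.0148, 0.1209]
tcp_rot: [[0.991, 0.129, -0.029], [0.13, -0.992, -0.0], [-0.029, -0.003, -1.0]]
wrist_force: [-5.7, -0.1, 3.3]
gripper_width: 0.0477
```

```bash
python3 -c "
from h import *
st()"
```

```text
t 21.9 cab [-0.72 63.39] z 120.9 F [-5.66 -0.15  3.25] M [0.146 0.844 0.043] yaw_xaxis 0.1299 tilt [-0.0287 -0.0004] w 0.0477 pos [0.5661 0.0148 0.1209]
```

>>> play_rows(
  targets=[
    [[0, 0, 0, 0], [0, 0, 0, 0], [0, 0, 0, 0], [0, 0, 0, 0], [0, 0, 0, 0]],
  ],
)

```text
time_s: 22.4
position: [0.5665, 0.0147, 0.1211]
tcp_rot: [[0.991, 0.129, -0.027], [0.129, -0.992, -0.001], [-0.027, -0.003, -1.0]]
wrist_force: [-2.1, -0.5, -2.1]
gripper_width: 0.0478
```

>>> play_rows(
  targets=[
    [[0, 0, 0, 0], [0, 0, 0, 0], [0, 0, 0, 0], [0, 0, 0, 0], [0, 0, 0, 0]],
  ],
  gripper=60,
)

```text
time_s: 22.9
position: [0.5695, 0.0141, 0.1238]
tcp_rot: [[0.991, 0.129, -0.02], [0.129, -0.992, -0.002], [-0.02, -0.001, -1.0]]
wrist_force: [-1.0, -0.3, 0.1]
gripper_width: 0.0717
```

```bash
python3 -c "
from h import *
st()"
```

```text
t 22.9 cab [ 2.58 62.34] z 123.76 F [-0.97 -0.25  0.11] M [ 0.091  0.103 -0.007] yaw_xaxis 0.1296 tilt [-0.02   -0.0017] w 0.0717 pos [0.5695 0.0141 0.1238]
```

Retreat upward, then look.

>>> play_rows(
  targets=[
    [[0, 0, -0.015, 0], [0, 0, -0.02, 0], [0, 0, -0.02, 0], [0, 0, -0.01, 0], [0, 0, 0, 0]],
  ],
)

```text
time_s: 23.4
position: [0.5715, 0.0142, 0.1947]
tcp_rot: [[0.991, 0.129, -0.018], [0.129, -0.992, -0.002], [-0.018, -0.0, -1.0]]
wrist_force: [0.7, 0.5, 0.2]
gripper_width: 0.0718
```

```bash
python3 - <<'E'
from h import *
s=st()
im=optics.camera("wrist"); cv2.imwrite("pics/wrist4.png",im[:,:,::-1])
im=optics.camera("side"); cv2.imwrite("pics/side4.png",cv2.resize(im[130:330,150:430,::-1],None,fx=2.5,fy=2.5,interpolation=2))
E
```

```text
t 23.4 cab [ 4.58 62.15] z 194.72 F [0.71 0.54 0.18] M [ 0.049  0.026 -0.015] yaw_xaxis 0.1296 tilt [-0.0179 -0.002 ] w 0.0718 pos [0.5715 0.0142 0.1947]
```

View pics/wrist4.png

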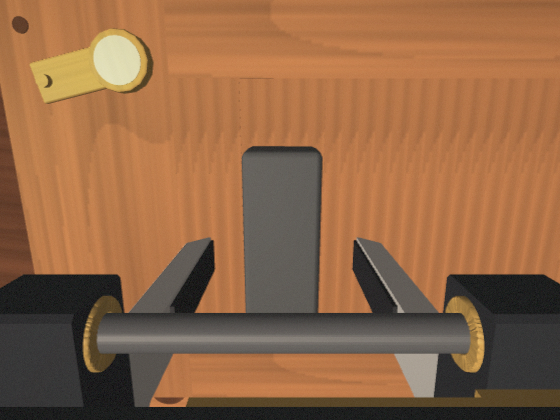

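View pics/side4.png

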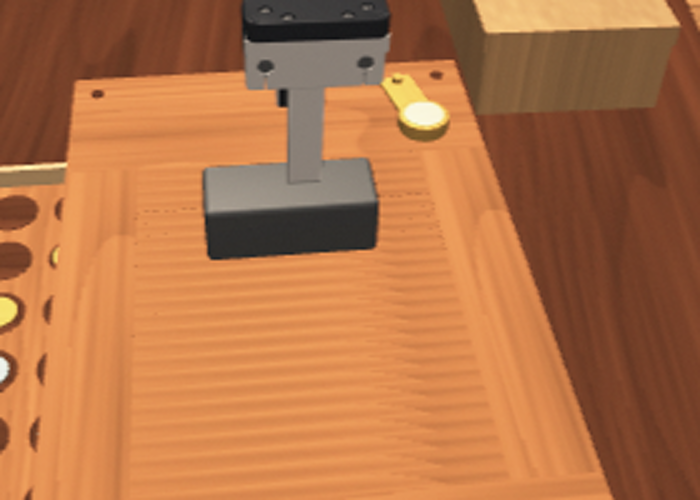

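```bash
python3 - <<'E'
from h import *
s=monitor.sense()
for q,z in [((244,165),.152),((321,165),.152),((247,305),.152),((318,305),.152),((282,153),.152),((240,80),.11),((240,125),.11),((271,78),.11)]:
    p=ray("wrist",q,z,s);print(q,np.round(p,4),np.round(cab(p)*1e3,1))
a=cv2.imread("pics/wrist4.png")[60:200,180:400]; cv2.imwrite("pics/w4z.png",cv2.resize(a,None,fx=3.5,fy=3.5,interpolation=2))
E
```

```text
(244, 165) [0.6091 0.0423 0.152 ] [45.5 85.1]
(321, 165) [ 0.6149 -0.0019  0.152 ] [45.5 40.5]
(247, 305) [0.5199 0.0312 0.152 ] [-44.3  85.7]
(318, 305) [ 0.5258 -0.0139  0.152 ] [-44.3  40.2]
(282, 153) [0.6188 0.0214 0.152 ] [52.4 63.1]
(240, 80) [0.6582 0.0544 0.11  ] [95.8 90.8]
(240, 125) [0.6296 0.0516 0.11  ] [67.  91.6]
(271, 78) [0.6621 0.0344 0.11  ] [97.  70.4]
```

View pics/w4z.png

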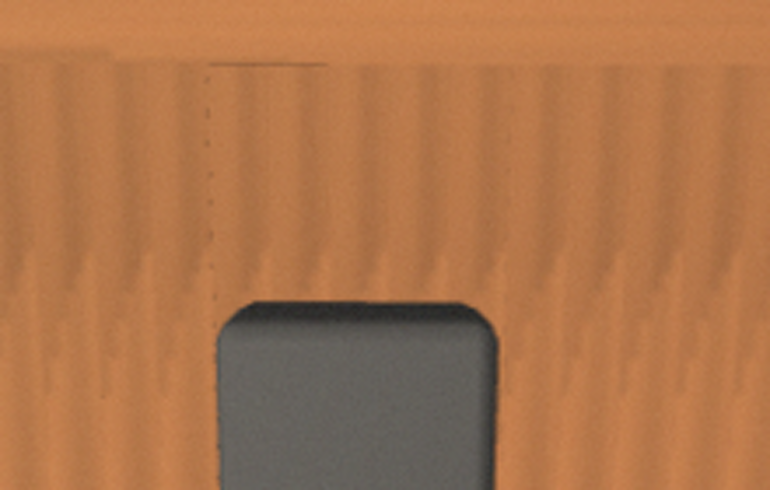

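>>> play_rows(
  targets=[
    [[-0.006, -0.001, 0, 0], [0, 0, 0, 0], [0, 0, 0, 0], [0, 0, 0, 0], [0, 0, 0, 0]],
  ],
  gripper=255,
)

```text
time_s: 24.0
position: [0.5615, 0.0149, 0.1889]
tcp_rot: [[0.991, 0.129, -0.028], [0.129, -0.992, -0.0], [-0.028, -0.003, -1.0]]
wrist_force: [0.2, 0.3, 0.9]
gripper_width: 0.0351
```

>>> play_rows(
  targets=[
    [[0, 0, 0.01, 0], [0, 0, 0.01, 0], [0, 0, 0.006, 0], [0, 0, 0, 0], [0, 0, 0, 0]],
  ],
)

```text
time_s: 24.5
position: [0.5605, 0.0149, 0.1598]
tcp_rot: [[0.991, 0.129, -0.029], [0.129, -0.992, -0.0], [-0.029, -0.004, -1.0]]
wrist_force: [1.0, 0.2, 2.8]
gripper_width: 0.0007
```

```bash
python3 -c "
from h import *
st()"
```

```text
t 24.5 cab [-6.21 64.25] z 159.83 F [1.02 0.18 2.83] M [0.009 0.049 0.016] yaw_xaxis 0.1294 tilt [-0.0291 -0.0002] w 0.0007 pos [0.5605 0.0149 0.1598]
```

>>> play_rows(
  targets=[
    [[0, 0, 0.001, 0], [0, 0, 0.001, 0], [0, 0, 0.0013, 0], [0, 0, 0.0013, 0], [0, 0, 0.0013, 0]],
  ],
)

```text
time_s: 25.0
position: [0.5607, 0.0147, 0.1596]
tcp_rot: [[0.991, 0.13, -0.03], [0.13, -0.992, -0.001], [-0.03, -0.003, -1.0]]
wrist_force: [-3.9, 0.3, 7.4]
gripper_width: 0.0005
```

```bash
python3 -c "
from h import *
st()"
```

```text
t 25.0 cab [-6.07 64.01] z 159.59 F [-3.87  0.34  7.44] M [0.106 0.854 0.01 ] yaw_xaxis 0.1301 tilt [-0.0297 -0.0012] w 0.0005 pos [0.5607 0.0147 0.1596]
```

>>> play_rows(
  targets=[
    [[-0.0003, 0, 0.0017, 0], [-0.0003, 0, 0.0018, 0], [-0.0003, 0, 0.0018, 0], [-0.0003, 0, 0.0018, 0], [-0.0003, 0, 0.0018, 0]],
  ],
)

```text
time_s: 25.5
position: [0.5606, 0.0146, 0.1595]
tcp_rot: [[0.991, 0.13, -0.026], [0.13, -0.991, -0.002], [-0.026, -0.002, -1.0]]
wrist_force: [-3.6, 1.2, 8.2]
gripper_width: 0.0006
```

```bash
python3 -c "
from h import *
st()
im=optics.camera('side'); cv2.imwrite('pics/side5.png',cv2.resize(im[130:330,150:430,::-1],None,fx=2.5,fy=2.5,interpolation=2))
st()"
```

```text
t 25.5 cab [-6.13 63.94] z 159.47 F [-3.57  1.15  8.24] M [0.161 0.859 0.015] yaw_xaxis 0.1308 tilt [-0.0262 -0.0019] w 0.0006 pos [0.5606 0.0146 0.1595]
t 25.55 cab [-6.12 63.91] z 159.49 F [-3.69  0.4   8.28] M [ 0.171  0.815 -0.01 ] yaw_xaxis 0.1308 tilt [-0.0262 -0.002 ] w 0.0001 pos [0.5606 0.0146 0.1595]
```

View pics/side5.png

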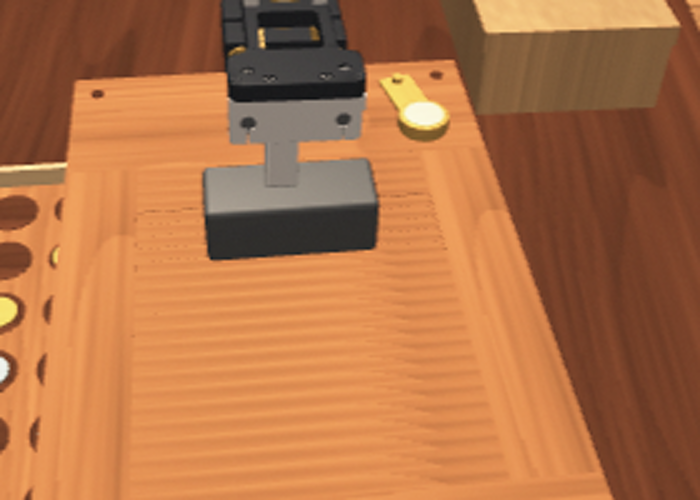

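>>> play_rows(
  targets=[
    [[-0.0005, 0, 0.002, 0], [-0.0005, 0, 0.0022, 0], [-0.0005, 0, 0.0024, 0], [-0.0005, 0, 0.0024, 0], [-0.0005, 0, 0.0024, 0]],
  ],
)

```text
time_s: 26.05
position: [0.5606, 0.0145, 0.1593]
tcp_rot: [[0.991, 0.131, -0.02], [0.131, -0.991, -0.002], [-0.02, -0.0, -1.0]]
wrist_force: [-4.9, -0.4, 10.4]
gripper_width: 0.0007
```

```bash
python3 -c "
from h import *
st()
im=optics.camera('wrist'); cv2.imwrite('pics/wrist6.png',im[:,:,::-1])
st()"
```

```text
t 26.05 cab [-6.14 63.88] z 159.32 F [-4.89 -0.44 10.43] M [ 0.232  1.034 -0.028] yaw_xaxis 0.1317 tilt [-0.0202 -0.0024] w 0.0007 pos [0.5606 0.0145 0.1593]
t 26.1 cab [-6.18 63.89] z 159.27 F [-4.63  1.52 11.29] M [0.234 1.004 0.002] yaw_xaxis 0.1317 tilt [-0.0203 -0.0024] w 0.0003 pos [0.5606 0.0146 0.1593]
```

View pics/wrist6.png

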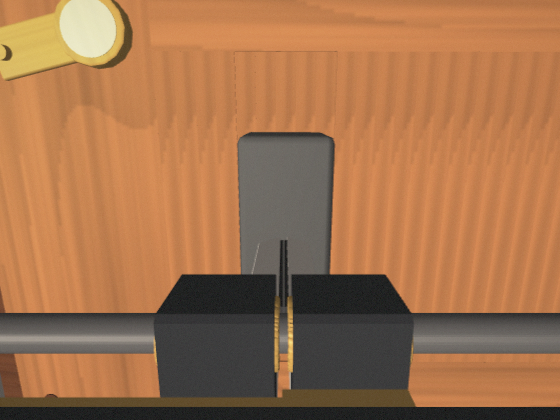

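>>> play_rows(
  targets=[
    [[0, 0, 0, 0], [0, 0, -0.008, 0], [0.006, -0.009, -0.002, 0], [0, 0, 0, 0], [0, 0, 0.003, 0]],
  ],
)

```text
time_s: 26.6
position: [0.5672, 0.0252, 0.1689]
tcp_rot: [[0.991, 0.132, -0.016], [0.132, -0.991, -0.003], [-0.016, 0.001, -1.0]]
wrist_force: [-0.1, -0.3, 0.1]
gripper_width: 0.0005
```

```bash
python3 -c "
from h import *
st()"
```

```text
t 26.6 cab [ 1.77 73.62] z 168.86 F [-0.1  -0.26  0.09] M [ 0.121  0.113 -0.059] yaw_xaxis 0.1319 tilt [-0.0161 -0.0028] w 0.0005 pos [0.5672 0.0252 0.1689]
```

>>> play_rows(
  targets=[
    [[0, 0, -0.02, 0], [0, 0, -0.02, 0], [0, 0.01, 0, 0], [0, 0, 0, 0], [0, 0, 0, 0]],
  ],
)

```text
time_s: 27.1
position: [0.5672, 0.0151, 0.2047]
tcp_rot: [[0.991, 0.132, -0.024], [0.132, -0.991, -0.002], [-0.024, -0.001, -1.0]]
wrist_force: [0.8, 0.0, 0.2]
gripper_width: 0.0006
```

```bash
python3 -c "
from h import *
s=st()
im=optics.camera('wrist'); cv2.imwrite('pics/wrist7.png',im[:,:,::-1]); cv2.imwrite('pics/w7z.png',cv2.resize(im[40:220,180:400,::-1],None,fx=3.3,fy=3.3,interpolation=2))"
```

```text
t 27.1 cab [ 0.4  63.54] z 204.65 F [0.75 0.   0.18] M [0.056 0.085 0.018] yaw_xaxis 0.1324 tilt [-0.0236 -0.0019] w 0.0006 pos [0.5672 0.0151 0.2047]
```

View pics/w7z.png

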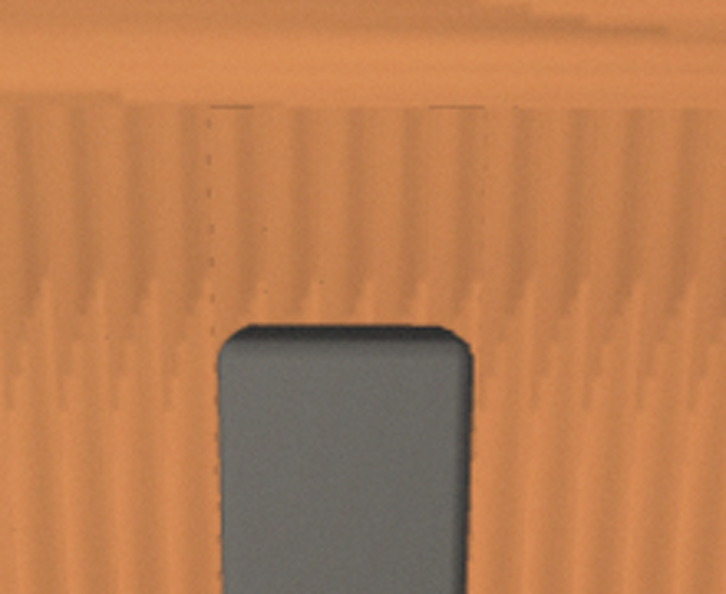

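>>> play_rows(
  targets=[
    [[0, 0, -0.03, 0], [0, 0, -0.04, 0], [0, 0, -0.04, 0], [0, 0, -0.02, 0], [0, 0, 0, 0]],
  ],
)

```text
time_s: 27.65
position: [0.5676, 0.0155, 0.3308]
tcp_rot: [[0.991, 0.131, -0.038], [0.131, -0.991, 0.001], [-0.038, -0.006, -0.999]]
wrist_force: [-0.1, -0.1, -0.7]
gripper_width: 0.0002
```

>>> play_rows(
  targets=[
    [[0, 0, 0, 0], [0, 0, 0, 0], [0, 0, 0, 0], [0, 0, 0, 0], [0, 0, 0, 0]],
  ],
)

```text
time_s: 28.15
position: [0.5651, 0.0159, 0.3228]
tcp_rot: [[0.99, 0.131, -0.049], [0.132, -0.991, 0.003], [-0.049, -0.009, -0.999]]
wrist_force: [-0.1, 0.3, 0.5]
gripper_width: 0.0003
```

```bash
python3 - <<'E'
from h import *
s=st()
im=optics.camera('wrist'); cv2.imwrite('pics/wrist8.png',im[:,:,::-1])
im=optics.camera('side'); cv2.imwrite('pics/side8.png',im[:,:,::-1])
E
```

```text
t 28.15 cab [-1.56 64.63] z 322.84 F [-0.09  0.26  0.5 ] M [ 0.073  0.046 -0.006] yaw_xaxis 0.1321 tilt [-0.0494  0.0025] w 0.0003 pos [0.5651 0.0159 0.3228]
```

View pics/wrist8.png

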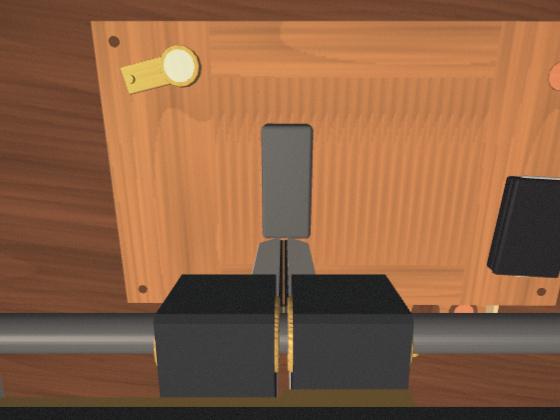

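View pics/side8.png

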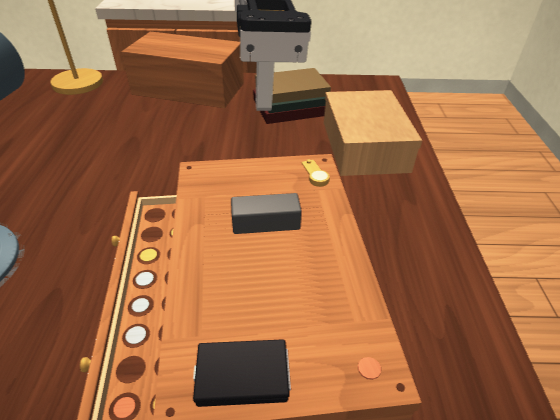

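```bash
python3 - <<'E'
from h import *
s=monitor.sense()
P=[cab(ray("wrist",q,.152,s))*1e3 for q in [(262,127),(312,127),(263,236),(310,236),(287,124),(287,238)]]
print(np.round(P,1))
P=[cab(ray("side",q,z))*1e3 for q,z in [((231,198),.152),((299,195),.152),((301,207),.152),((232,211),.152),((233,232),.11),((300,228),.11)]]
print(np.round(P,1))
from bench import finish_job
finish_job()
E
```

```text
[[ 53.2  85.5]
 [ 53.3  40. ]
 [-52.2  86. ]
 [-52.   39.6]
 [ 55.9  62.8]
 [-54.2  62.3]]
[[-54.5  81.6]
 [ 55.4  78.3]
 [ 54.2  48.9]
 [-53.8  50.2]
 [-55.   46.3]
 [ 54.   44.6]]
the job is handed in; nothing more can be done
```

The touchstone now stands on the panel over the bearer, and the job is handed in at about 28 s of the 72 s allowed.

- **Finding the bearer:** I pressed the closed fingertips at ten places along the panel, with about 6–8 N at the readings and at most about 11 N. It was stiff (about 0.1 mm/N) from y ≈ 44 to 85 mm and soft (about 0.65 mm/N) at y ≈ 7 and 101 mm. That puts the bearer's centre at about y = +63.5 mm in the cabinet's frame. Because the panel is made of strips, this could be off by a few mm.
- **Placing the stone:** I gripped it with 30 N, carried it over, and lowered it gently. The panel was bearing about 9 N just before I let go.
- **Leaning on it:** I leaned on it with 10–11 N, reading between rows. It went down only about 0.5 mm as the force rose from 3 to 10 N, and it did not tip.
- **Final position:** the last wrist picture puts the stone's centre at about x = +1, y = +63 mm from the panel's middle. Its length lies along the bearer to within about 0.01 rad, and it is about 44 mm clear of the frame at front and back. The side picture agrees in x; its y was less consistent, about 63–69 mm, because that view sees the stone's edges poorly.
- **Other things:** the pad case, loupe and halfpenny look unmoved in the last pictures, and the gripper ended clear of everything.

**What disagreed:** just after I let go, the strips on the stone's +y side looked slightly lower than on the other side. After the lean, the outer strips on both sides showed nearly equally. I started an off-centre press on the stone to check this further, but dropped it because it would have shown little.

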